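Clip the pen pot on the desk caddy and hold the caddy up, level

TASK

Set the oblong black pen pot over the bare front end of the rail on the desk caddy and slide it along the rail until the spring detent clicks and holds it. Then take the caddy by its carry handle, lift it straight out of its tray, with the stamp still standing on it, and hold it level and still about ten centimetres above the tray. Finish while holding it there; leave everything else on the desk where it is.

Things in the scene. Friction and masses are not known exactly. Their poses are not given: they have to be found in the camera images.
- caddy: Loose grey desk caddy, 0.36 to 0.6 kg: flat deck 120 (x) x 260 (y) x 10 mm, aluminium carry handle across its middle, aluminium rail at its +y end, stamp in a low frame at its -y end. Stands in the tray with 2 mm play all round. Origin: centre of the deck's underside; x is the way the pot slides on, y the long side, z up.
- tray: Black tray fixed to the desk in which the caddy stands: outside 134 x 274 mm, floor 4 mm thick, rim 12 mm high. Origin: centre of its underside, on the desk; axes as the caddy's.
- pot: Loose black oblong pen pot, empty, open top, 0.08 to 0.17 kg, 44 (x, short side) x 56 (y) x 80 mm high, wall 3 mm. Origin: centre of its underside, z up. A channel runs along its x through the foot: 14.5 mm wide in the lowest 4 mm (lips), 25 mm above, roof at 12 mm, with a notch for the detent. A half turn makes no difference. Starts upright, left or right of the caddy.
- lead_in (a point): Point on the caddy's deck top (10 mm above its underside) at caddy x = -36, y = +98 mm: the pot's origin once set over the bare end of the rail, pot x along caddy x. There, x = -58 to -2 mm, the rail is a round-topped rib 12 mm wide, 10 mm high; the pot has 1.25 mm side play on it and rests on the deck. Axes as the caddy's.
- seat (a point): Point on the deck top at caddy x = +20, y = +98 mm, 56 mm along +x from lead_in: the pot's origin when the detent holds it (0.7 mm play). Here, x = -2 to +42 mm, the rail has a T head 21 mm wide, 6 to 10 mm above the deck, that the pot's lips slide under (2 mm free height), so the pot cannot be put on from above. An end stop 18 mm high stands 2 mm beyond the seated pot.
- handle (a point): Centre of the caddy's handle bar, 102 mm above the caddy's origin. The bar runs along caddy y, is flat-sided, 12 mm wide (x) and 16 mm high (top 110 mm above the origin), with 64 mm free between its two posts. The loaded caddy's balance point lies within 15 mm horizontally of it.
- detent (a joint): Spring ball in the rail at the seat: 0 = up; about 0.0025 m = pushed down while the front of the pot's foot passes over it (from 28 to about 6 mm before the seat); back to 0 when the pot has clicked in. Passing it takes a push of roughly 3 to 10 N along the rail; pressing the pot down on the deck as well adds drag (friction about 0.6).
- stamp: Loose rubber stamp, 36 x 36 mm base, wooden knob, 66 mm high, 0.1 kg, standing on the caddy's deck at y = -98 mm inside a frame 4 mm high. Origin: centre of its underside. It rides along and must not fall over.
- cup: Bystander: round black cup, 52 mm across, 85 mm high, on the desk on the other side of the caddy from the pot. Origin: centre of its underside.
- mouse: Bystander: computer mouse 105 x 60 mm, to the robot's right.
- stapler: Bystander: stapler 135 x 34 x 47 mm.
- phone: Bystander: flat phone 75 x 155 x 9 mm.
- mug: Bystander: white mug, 82 mm across, 95 mm high.
- tape: Bystander: roll of tape lying flat, 72 mm across, 19 mm high, near the robot.
Not all that is in view belongs to the job. Leave any yellow look-alike of the pot alone.

How it is judged (in metres and radians):
On the way:
1. the pot sits on the rail at the seat, within 3 mm, with the detent up, while the caddy still stands in its tray (horizontal distance between pot and seat below 0.003 m and z of pot in the frame of seat between -0.003 and 0.004 m and angle between the x axis of pot and the x axis of caddy, either way round below 0.12 rad and value of joint detent below 0.001 m and z of caddy in the frame of tray below 0.012 m), for 0.2 s.
At the end, for the whole second after the job is handed in: Caddy held by its handle alone, 70 to 160 mm above the desk, within 80 mm of over its tray, tilted under 0.1 rad, still, touching neither tray nor desk; pot at the seat within 4 mm, detent up, pot not gripped; stamp upright on the deck; bystanders within 20 mm of where they were (z of caddy in the frame of tray between 0.07 and 0.16 m and horizontal distance between caddy and tray below 0.08 m and angle between caddy's own z axis and vertical below 0.1 rad and linear speed of caddy below 0.02 m/s and angular speed of caddy below 0.1 rad/s and contact force between caddy and the fingers above 3 N and contact force between pot and the fingers below 0.3 N and contact force between caddy and tray below 0.1 N and horizontal distance between pot and seat below 0.004 m and z of pot in the frame of seat between -0.003 and 0.004 m and value of joint detent below 0.001 m and distance between stamp and caddy below 0.115 m and angle between stamp's own z axis and vertical below 0.2 rad); the arm keeps its last pose, push and grip.
It fails at once if the stamp falls over (angle between stamp's own z axis and vertical above 0.6 rad).
It fails at once if the caddy is tipped (angle between caddy's own z axis and vertical above 0.35 rad).
It fails at once if a bystander is pushed away (distance of any of cup, mouse, stapler, phone, mug, tape from where it was at the start of the episode above 0.02 m).
It also fails if it takes over 56 s, if anything falls off the work surface, if the arm or the gripper's body presses on something with over 40 N, if the wrist force passes 120 N, or if a joint passes its speed limit or range.

ROBOT

A 6-joint arm with a two-finger parallel gripper is mounted at the origin on the work surface. World frame = base frame: x ahead of the robot, y to its left, z up, the work surface at z = 0. Lengths are in mm, angles in rad, forces in N, time in s.
With the tool pointing down it reaches from about 350 to 875 mm from the base axis. Payload 4.2 kg.
Tool frame: the origin (TCP) lies between the finger pads; the fingertips stand 25 mm ahead of it and the grasp point (between the pads) lies 6 mm ahead of it; z points along the fingers, y is the line along which they close (so a half turn about z gives the same grasp; the last joint's range is limited). The gripper opens to 85 mm and grips with 20 to 120 N. Pads are 22 mm wide; open, the fingers measure 114 mm over their backs; the gripper's body (76 mm by 85 mm) begins 54 mm behind the grasp point. The pads swing forward as they close: fully open they stand 13 mm farther back than shut.
Start: joints at [-1.072, 0.385, 0.008, 0, -1.194, -0.259], TCP at [148.46, -607.091, 256.312] pointing down, gripper open.
Joint ranges: [-3.14, 3.14], [-1.21, 2.06], [-1.07, 1.41], [-3.16, 2.05], [-2.99, -0.16], [-3.1, 3.1]. Speed limits (rad/s): [2.79, 2.79, 3.14, 3.14, 3.14, 3.14].

INTERFACE

Orientations are given as a unit quaternion [x, y, z, w].
In Python, from bench import arm gives the robot as it stands.
- The arm moves only by the shell command python3 -m pendant 'ROWS'. ROWS is JSON, a list of rows, each a list of 7 numbers: the shift along the tool's x, y, z in m, then the turn, a rotation vector about the tool's x, y, z in degrees, then the finger opening in m, from 0 to 0.0854. In form: [[x, y, z, wx, wy, wz, fingers], ...]. A call has 1 to 12 rows; each row shifts and turns the commanded pose from where the row before left it, along the tool's axes as they then stand; what a row does not reach is not made up. A row lasts 1/10 s, in which the tool goes at most 50 mm and 8.59 degrees, less where a joint would pass 70% of its speed; a pose out of reach is approached as far as the arm can. A call is refused whole if a number of a shift passes 0.05 or a number of a turn 8.59, either way. A call with a gripper value outside its range is refused whole. The fingers move at their own pace and stop on an object; the grip force is fixed at half the most. Time passes only in rows, so rows that do not move let the fingers close. It gives the time, the measured TCP pose, the force, the opening and the grip force at its end, in the units of the state.
- arm.read_state(): the state, without advancing time (a new reading comes with each control period).
- arm.get_image(name): name is "scene" or "top"; returns a dict with "image" (480x640x3 uint8, red, green, blue), "fx", "fy", "cx", "cy" (pixels), "xyz" and "rotation" of the camera in the world. Camera axes: x right, y down, z forward; pixel columns grow to the right and rows downward; lengths in mm; the calibration is good to about 2 mm. A picture is of the moment at which its call begins. There is no depth.
- arm.job_done(): hands the job in; it is judged then, once.
The state is a dict: "clock": time; "joints": joint angles; "joint_vel": joint speeds; "joint_efforts": joint torques, N m; "position": TCP position; "ee_rot": TCP orientation; "contact_force": force on the tool from outside, world axes, zero at the start; "wrist_torque": the same for the moment, N m; "gripper_width": finger opening in mm; "grasp_force": force on a finger pad.
Only numpy, scipy, OpenCV 4.12 (cv2) and the standard library are available. Lean on these libraries where they do the work, as an engineer would, in place of code of your own. Each camera call takes 0.05 s, during which the arm holds its last target. There are 200 camera calls.

## Working session

There is one attempt and no reset: what is moved stays moved. The work goes in short steps, Python scripts to look and compute and a shell command to move; the robot and the scene stay as the last step left them, time stands still between calls to the robot, and variables do not carry over. Pictures are saved under pics/ and viewed, at most 10 in all, crops included, and the job is handed in when it is done.

```bash
mkdir -p pics; ls
python3 - <<'E'
from bench import arm
import cv2,json
s=arm.read_state();print(s)
for n in("scene","top"):
    d=arm.get_image(n);cv2.imwrite(f"pics/{n}0.png",d["image"][:,:,::-1])
    print(n,{k:v for k,v in d.items() if k!="image"})
E
```

```text
pics
{'clock': 0.0, 'joints': array([-1.07241301e+00,  3.85583922e-01,  6.61434403e-03, -4.93124957e-04,
       -1.19399755e+00, -2.58608618e-01]), 'joint_vel': array([ 0.00075298, -0.00058961,  0.00130897, -0.0008917 ,  0.00129166,
        0.00126432]), 'joint_efforts': array([ 2.41369780e-04, -3.92288804e+01,  1.88405871e+01,  4.18621168e+00,
       -4.56518479e-03,  7.68489656e-06]), 'position': array([ 148.32540634, -606.59790291,  255.20138164]), 'ee_rot': array([-1.19509975e-01,  9.92832380e-01,  1.09325956e-03, -1.88133890e-04]), 'contact_force': array([-0.34443357, -0.55896369, -0.73695707]), 'wrist_torque': array([-0.01174919,  0.01492209,  0.03983608]), 'grasp_force': 0.0, 'gripper_width': 85.91738397950692}
scene {'fx': 475.94807446048287, 'fy': 475.94807446048287, 'cx': 315.2828733764066, 'cy': 240.2025286445589, 'xyz': array([1117.04059545,  -53.32236127, 1056.77574797]), 'rotation': array([ 0.71590691,  0.64565355, -0.17710326, -0.19809902])}
top {'fx': 449.7278965712612, 'fy': 449.7278965712612, 'cx': 314.00068484869524, 'cy': 238.53675128305414, 'xyz': array([ 458.35538048,   21.00903974, 1097.23183782]), 'rotation': array([ 0.71445921, -0.69821573,  0.02761841, -0.03577795])}
```

View pics/top0.png

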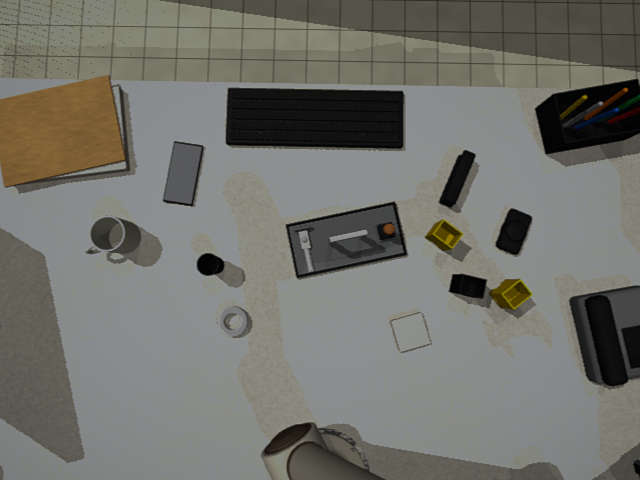

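View pics/scene0.png

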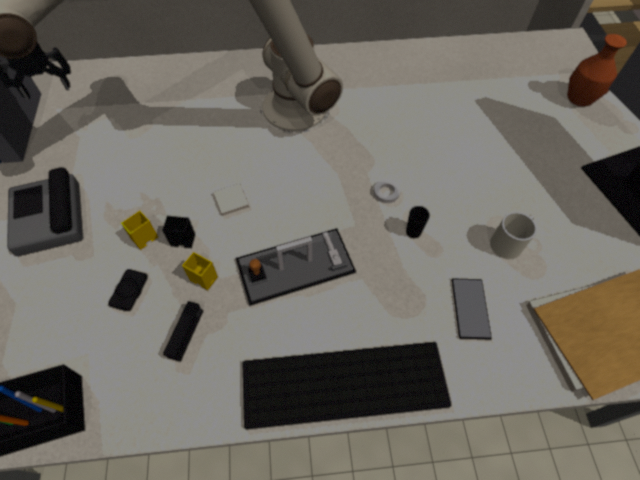

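The top view shows the caddy at about (347,240) with its rail at the left end (305,250). The stamp is at (388,230), the black pot at (467,286) between two yellow look-alikes at (444,235) and (512,293), and the cup at (210,264). I'll zoom in on both views.

Run:
```python
import cv2,numpy as np
a=cv2.imread("pics/top0.png");b=cv2.imread("pics/scene0.png")
def prep(im,x,y,w,h,s):
    c=cv2.resize(im[y:y+h,x:x+w],None,fx=s,fy=s,interpolation=cv2.INTER_CUBIC)
    return np.clip(255*(c/255.)**.6,0,255).astype('uint8')
cv2.imwrite("pics/c1.png",prep(a,280,195,260,120,3))
cv2.imwrite("pics/c2.png",prep(b,110,190,260,130,3))
```

```text
(no output)
```

View pics/c1.png

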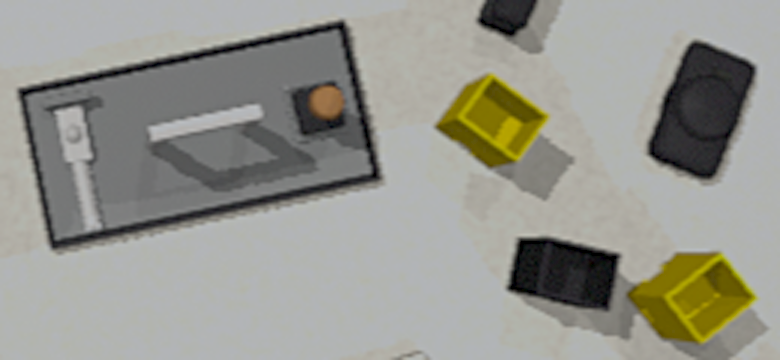

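View pics/c2.png

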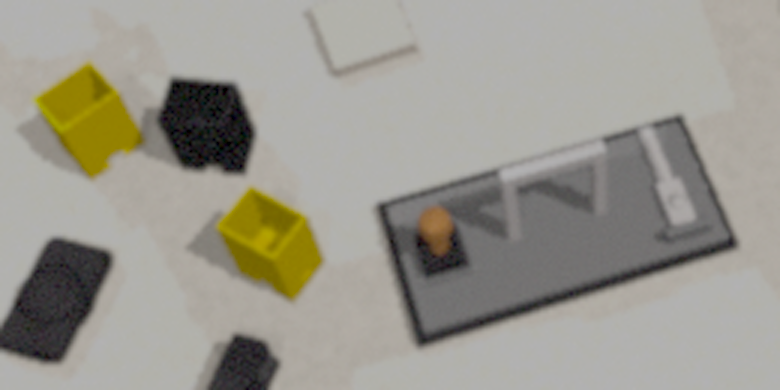

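The zoomed crops show the rail's thin end towards the robot (top crop, about (90,215)), with the T head and end stop at the far side. The pot stands upright, and its left short side is nearly parallel to image y. A yellow pot is close on its right. Next I'll fit box models to the silhouettes in both views.

```bash
cat > fit.py <<'E'
import cv2,numpy as np
from scipy.spatial.transform import Rotation as R
from scipy.optimize import minimize
def proj(d,P):
    Rm=np.asarray(d["rotation"]); Rm=R.from_quat(Rm).as_matrix()
    c=(np.asarray(P,float)-d["xyz"])@Rm
    return np.c_[d["fx"]*c[:,0]/c[:,2]+d["cx"],d["fy"]*c[:,1]/c[:,2]+d["cy"]]
def box(x0,x1,y0,y1,z0,z1): return np.array([[x,y,z] for x in(x0,x1) for y in(y0,y1) for z in(z0,z1)],float)
def place(P,p): # p=x,y,yaw(rad)
    c,s=np.cos(p[2]),np.sin(p[2]); Q=P.copy(); Q[:,0]=c*P[:,0]-s*P[:,1]+p[0]; Q[:,1]=s*P[:,0]+c*P[:,1]+p[1]; return Q
def render(d,boxes,p,roi,S=8):
    x,y,w,h=roi; m=np.zeros((h*S,w*S),np.uint8)
    for b in boxes:
        u=(proj(d,place(b,p))-[x,y]+.5)*S-.5
        cv2.fillConvexPoly(m,np.round(cv2.convexHull(u.astype(np.float32))*16).astype(np.int32),255,shift=4)
    return cv2.resize(m,(w,h),interpolation=cv2.INTER_AREA)/255.
def fit(views,boxes,p0,steps=(8,8,.15)):
    # views: list of (d,mask float,roi)
    f=lambda p:sum(np.sum((render(d,boxes,p,r)-m)**2) for d,m,r in views)
    p0=np.array(p0,float); sx=np.vstack([p0]+[p0+np.eye(3)[i]*steps[i] for i in range(3)])
    for _ in range(2):
        o=minimize(f,p0,method="Nelder-Mead",options=dict(initial_simplex=sx,xatol=.01,fatol=.01)); p0=o.x
        sx=np.vstack([p0]+[p0+np.eye(3)[i]*steps[i]*-.4 for i in range(3)])
    return o.x,o.fun
def ray(d,u,v,z):
    Rm=R.from_quat(d["rotation"]).as_matrix(); r=Rm@[(u-d["cx"])/d["fx"],(v-d["cy"])/d["fy"],1]
    return d["xyz"]+r*(z-d["xyz"][2])/r[2]
E
python3 - <<'E'
from bench import arm
import pickle,numpy as np
from fit import *
D={n:arm.get_image(n) for n in("top","scene")}; pickle.dump(D,open("d0.pkl","wb"))
t,s=D["top"],D["scene"]
for n,d,pt,th in(("top",t,(467,286),(347,240)),("scene",s,(180,232),(296,265))):
    print(n,"pot",ray(d,*pt,40),"caddy",ray(d,*th,12))
g=t["image"].max(2); print(g[286,445:500]); print(g[262,280:330]); print(g[230:245,347])
E
```

```text
top pot [ 450.31080483 -324.6799183    40.        ] caddy [554.04518909 -45.24757535  12.        ]
scene pot [ 455.35303922 -323.7795815    40.        ] caddy [563.63893484 -41.43472961  12.        ]
[138 139 143 146 112  34   1   6   5   3   6   2   7   4   7  15  15   8
   6  11   8   7  10   5  12  14  14  13  13  13   9   5   6   5   5   5
   3   7   4  14  48  82 119 139 138 136 137 137 138 138 142 141 132 108
  86]
[142 141 142 140 142 142 141 140 137 140 144 145 125  74  19  24  60  75
  73  72  72  72  72  72  71  68  80 117 141 139 117  95  69  59  71  72
  72  71  71  72  75  76  75  79  80  77  73  74  75  73]
[ 70  69  70 111 150 150 142 144  94  58  69  71  71  70  70]
```

Run:
```python
import pickle
from fit import *
D=pickle.load(open("d0.pkl","rb"));t,s=D["top"],D["scene"]
def dark(d,roi):
    x,y,w,h=roi; I=d["image"][y:y+h,x:x+w].max(2).astype(float); return np.clip((90-I)/40,0,1)
def filled(d,roi,seed):
    m=dark(d,roi); b=(m>.4).astype(np.uint8)
    cs,_=cv2.findContours(b,cv2.RETR_EXTERNAL,cv2.CHAIN_APPROX_NONE); c=max(cs,key=cv2.contourArea)
    f=np.zeros_like(b); cv2.drawContours(f,[c],-1,1,-1); inn=cv2.erode(f,np.ones((3,3)))
    near=cv2.dilate(f,np.ones((3,3)))
    return np.where(inn>0,1,m*near)
rt,rs=(275,190,145,100),(225,215,140,100)
T=[box(-67,67,-137,137,0,12)]
vt,vs=(t,filled(t,rt,0),rt),(s,filled(s,rs,0),rs)
for n,v in(("tray top",[vt]),("scene",[vs]),("both",[vt,vs])): print(n,*fit(v,T,(556,-43,.15)))
pt,ps=(440,262,52,45),(155,208,48,44)
B=[box(-22,22,-28,28,0,80)]
def potm(d,roi):
    m=dark(d,roi); x,y,w,h=roi; im=d["image"][y:y+h,x:x+w].astype(int); m[(im[...,0]-im[...,2])>25]=0
    n,l,st,_=cv2.connectedComponentsWithStats((m>.3).astype(np.uint8)); k=1+st[1:,4].argmax()
    return m*cv2.dilate((l==k).astype(np.uint8),np.ones((3,3)))
wt,ws=(t,potm(t,pt),pt),(s,potm(s,ps),ps)
for y0 in(-.1,-.4,.3,1.3,1.9):
    for n,v in(("pot top",[wt]),("scene",[ws]),("both",[wt,ws])): print(n,*fit(v,B,(452,-324,y0)))
# rail + head, bright, top view / scene
for y0 in(.13,):
  Rl=[box(-58,-2,92,104,18,24),box(-2,42,87.5,108.5,20,24)]
  for n,d in D.items():
    c=proj(d,place(np.array([[-8,98,24.]]),(556,-43,.15)))[0].round().astype(int); roi=(c[0]-25,c[1]-32,50,64)
    I=d["image"][roi[1]:roi[1]+64,roi[0]:roi[0]+50].max(2).astype(float)
    poly=np.zeros((480,640),np.uint8); cv2.fillConvexPoly(poly,proj(d,place(np.array([[-62,-130,14],[62,-130,14],[62,130,14],[-62,130,14.]]),(556,-43,.15))).round().astype(np.int32),1)
    m=np.clip((I-85)/45,0,1)*poly[roi[1]:roi[1]+64,roi[0]:roi[0]+50]
    m[:, :]=m*(cv2.dilate(render(d,Rl,(556,-43,.15),roi),np.ones((9,9)))>0)
    print("rail",n,*fit([(d,m,roi)],Rl,(556,-43,.15),(4,4,.05)))
```

```text
tray top [ 5.55471183e+02 -4.28477602e+01  2.31093132e-01] 21.742122020376776
scene [ 5.59949077e+02 -4.55065901e+01  2.30141442e-01] 849.1419151287967
both [ 5.56810668e+02 -4.38740981e+01  2.30225956e-01] 1034.0714304594387
pot top [ 4.51096072e+02 -3.24591855e+02 -2.15313174e-01] 7.987940215301807
scene [ 4.54752384e+02 -3.27330303e+02 -2.15584745e-01] 39.52402849865436
both [ 4.51586161e+02 -3.26034397e+02 -2.15284759e-01] 98.56962346212994
pot top [ 4.50978076e+02 -3.24628977e+02 -2.12873564e-01] 7.831554209919261
scene [ 4.54995901e+02 -3.27232276e+02 -2.22282915e-01] 39.54748101691657
both [ 4.51594239e+02 -3.26266385e+02 -2.15716186e-01] 98.9590928969627
pot top [ 4.50977649e+02 -3.24611765e+02 -2.12821060e-01] 7.83892060745867
scene [ 4.55093347e+02 -3.27204231e+02 -2.43456906e-01] 39.56418997500961
both [ 4.51725899e+02 -3.26129381e+02 -2.20060204e-01] 98.95935433487121
pot top [ 451.99161227 -325.87460056    1.59333561] 168.60687908496732
scene [ 455.3925008  -327.53658208    0.93421638] 113.54838067089582
both [ 450.30044949 -327.42726055    1.46861283] 357.36014249327184
pot top [ 452.26151389 -325.3694836     1.59354618] 170.11375720876586
scene [ 454.75346064 -327.3408554     2.9275472 ] 39.57369785659361
both [ 452.07882843 -328.13875311    1.46783326] 357.55633626489805
rail top [ 5.53775465e+02 -4.17402775e+01  2.19639941e-01] 36.56591054722543
rail scene [ 5.57599196e+02 -4.32950991e+01  2.30164508e-01] 43.129242599000385
```

```bash
cat > go.py <<'E'
import numpy as np,sys
from bench import arm
from scipy.spatial.transform import Rotation as R
def go(x,y,z,yawdeg):  # yaw of tool y axis in world; prints remaining tool-frame shift (mm) and turn (deg)
    s=arm.read_state(); M=R.from_quat(s["ee_rot"])
    yw=np.radians(yawdeg); Y=np.array([np.cos(yw),np.sin(yw),0]);Z=np.array([0,0,-1.]);X=np.cross(Y,Z)
    G=R.from_matrix(np.c_[X,Y,Z])
    print("t",round(s["clock"],2),"pos",s["position"].round(1),"F",s["contact_force"].round(1),"w",round(s["gripper_width"],1),"g",round(s["grasp_force"],1))
    print("shift",M.inv().apply(np.array([x,y,z])-s["position"]).round(2),"turn",np.degrees((M.inv()*G).as_rotvec()).round(2))
if __name__=="__main__": go(*map(float,sys.argv[1:]))
E
python3 go.py 453 -326 200 167.8
python3 -m pendant '[[-0.0362,0.02,0,0,0,0,0.0854],[-0.0362,0.02,0,0,0,0,0.0854],[-0.0362,0.02,0,0,0,0,0.0854],[-0.0362,0.02,0,0,0,0,0.0854],[-0.0362,0.02,0,0,0,0,0.0854],[-0.0362,0.02,0,0,0,0,0.0854],[-0.0362,0.02,0,0,0,0,0.0854],[-0.0362,0.02,0,0,0,0,0.0854],[-0.0362,0.02,0,0,0,0,0.0854],[-0.0362,0.02,0,0,0,0,0.0854],[0,0,0,0,0,-8,0.0854],[0,0,0,0,0,-8,0.0854]]'
python3 -m pendant '[[0,0,0,0,0,-8,0.0854],[0,0,0,0,0,-8,0.0854],[0,0,0,0,0,-8,0.0854],[0,0,0,0,0,-8,0.0854],[0,0,0,0,0,-8,0.0854],[0,0,0,0,0,-8,0.0854],[0,0,0,0,0,0,0.0854],[0,0,0,0,0,0,0.0854],[0,0,0,0,0,0,0.0854]]'
python3 go.py 453 -326 150 167.8
```

```text
t 0.2 pos [ 148.4 -606.8  255.6] F [-0.3  0.5  0.4] w 85.4 g 0.0
shift [-362.59  200.39   55.87] turn [ 7.000e-02  4.000e-02 -6.407e+01]
clock: 1.4
position: [453.6, -325.6, 256.0]
ee_rot: [-0.261, 0.965, 0.0, -0.0]
contact_force: [-1.0, -1.2, 0.4]
gripper_width: 85.7
grasp_force: 0.0
clock: 2.3
position: [452.5, -326.8, 256.2]
ee_rot: [-0.627, 0.779, 0.0, -0.0]
contact_force: [0.8, 0.1, 0.4]
gripper_width: 85.7
grasp_force: 0.0
t 2.3 pos [ 452.5 -326.8  256.2] F [0.8 0.1 0.4] w 85.7 g 0.0
shift [ -0.88  -0.29 106.23] turn [ 0.01  0.   -0.18]
```

```bash
python3 -m pendant '[[0,0,0.03,0,0,0,0.0854],[0,0,0.03,0,0,0,0.0854],[0,0,0.03,0,0,0,0.0854],[0,0,0.03,0,0,0,0.0854],[0,0,0.03,0,0,0,0.0854],[0,0,0.022,0,0,0,0.0854],[0,0,0.02,0,0,0,0.0854],[0,0,0,0,0,0,0.0854],[0,0,0,0,0,0,0.0854]]'
python3 -m pendant '[[0,0,0,0,0,0,0.03],[0,0,0,0,0,0,0.03],[0,0,0,0,0,0,0.03],[0,0,0,0,0,0,0.03],[0,0,0,0,0,0,0.03],[0,0,0,0,0,0,0.03],[0,0,0,0,0,0,0.03],[0,0,0,0,0,0,0.03]]'
python3 go.py 453 -326 64 167.8
```

```text
clock: 3.2
position: [452.9, -327.0, 64.5]
ee_rot: [-0.627, 0.779, -0.0, -0.0]
contact_force: [0.3, -0.7, 0.6]
gripper_width: 85.7
grasp_force: 0.0
clock: 4.0
position: [453.2, -327.1, 65.5]
ee_rot: [-0.628, 0.778, -0.001, 0.0]
contact_force: [-1.5, 0.9, 6.9]
gripper_width: 43.6
grasp_force: 61.5
t 4.0 pos [ 453.2 -327.1   65.5] F [-1.5  0.9  6.9] w 43.6 g 61.5
shift [-1.04  0.41  1.49] turn [-0.1  -0.03 -0.04]
```

```bash
python3 -m pendant '[[0,0,-0.01,0,0,0,0.03],[0,0,-0.03,0,0,0,0.03],[0,0,-0.03,0,0,0,0.03],[0,0,-0.03,0,0,0,0.03],[0,0,-0.03,0,0,0,0.03],[0,0,0,0,0,-8.4,0.03],[0,0,0,0,0,-8.4,0.03],[0,0,0,0,0,-8.3,0.03],[0,0,0,0,0,0,0.03],[0,0,0,0,0,0,0.03]]'
python3 go.py 499.5 44 195 192.9
```

```text
clock: 5.0
position: [452.3, -326.7, 194.2]
ee_rot: [0.781, -0.625, -0.0, -0.0]
contact_force: [0.2, 0.1, -2.3]
gripper_width: 43.4
grasp_force: 61.3
t 5.0 pos [ 452.3 -326.7  194.2] F [ 0.2  0.1 -2.3] w 43.4 g 61.3
shift [-351.33 -127.25   -0.68] turn [ 0.02  0.03 -0.24]
```

```bash
python3 -m pendant '[[-0.0351,-0.0127,0,0,0,0,0.03],[-0.0351,-0.0127,0,0,0,0,0.03],[-0.0351,-0.0127,0,0,0,0,0.03],[-0.0351,-0.0127,0,0,0,0,0.03],[-0.0351,-0.0127,0,0,0,0,0.03],[-0.0351,-0.0127,0,0,0,0,0.03],[-0.0351,-0.0127,0,0,0,0,0.03],[-0.0351,-0.0127,0,0,0,0,0.03],[-0.0351,-0.0127,0,0,0,0,0.03],[-0.0351,-0.0127,0,0,0,0,0.03],[0,0,0,0,0,0,0.03],[0,0,0,0,0,0,0.03]]'
python3 -m pendant '[[0,0,0.02,0,0,0,0.03],[0,0,0.02,0,0,0,0.03],[0,0,0.02,0,0,0,0.03],[0,0,0.02,0,0,0,0.03],[0,0,0,0,0,0,0.03],[0,0,0,0,0,0,0.03]]'
python3 go.py 499.5 44 115 192.9
python3 - <<'E'
from bench import arm
import pickle,cv2,numpy as np
D={n:arm.get_image(n) for n in("top","scene")}; pickle.dump(D,open("d1.pkl","wb"))
def prep(im,x,y,w,h,s):
    c=cv2.resize(im[y:y+h,x:x+w,::-1],None,fx=s,fy=s,interpolation=cv2.INTER_CUBIC)
    return np.clip(255*(c/255.)**.45,0,255).astype('uint8')
cv2.imwrite("pics/h.png",np.hstack([prep(D["top"]["image"],270,180,80,110,5),prep(D["scene"]["image"],290,180,80,110,5)]))
E
```

```text
clock: 6.2
position: [498.2, 44.4, 194.1]
ee_rot: [0.782, -0.624, -0.0, 0.0]
contact_force: [-0.5, 0.3, -1.5]
gripper_width: 43.4
grasp_force: 61.4
clock: 6.8
position: [498.5, 42.8, 114.5]
ee_rot: [0.781, -0.624, 0.0, 0.0]
contact_force: [0.5, 0.1, -1.4]
gripper_width: 43.5
grasp_force: 61.5
t 6.8 pos [498.5  42.8 114.5] F [ 0.5  0.1 -1.4] w 43.5 g 61.5
shift [-0.99 -1.21 -0.45] turn [ 0.03 -0.03 -0.15]
```

View pics/h.png

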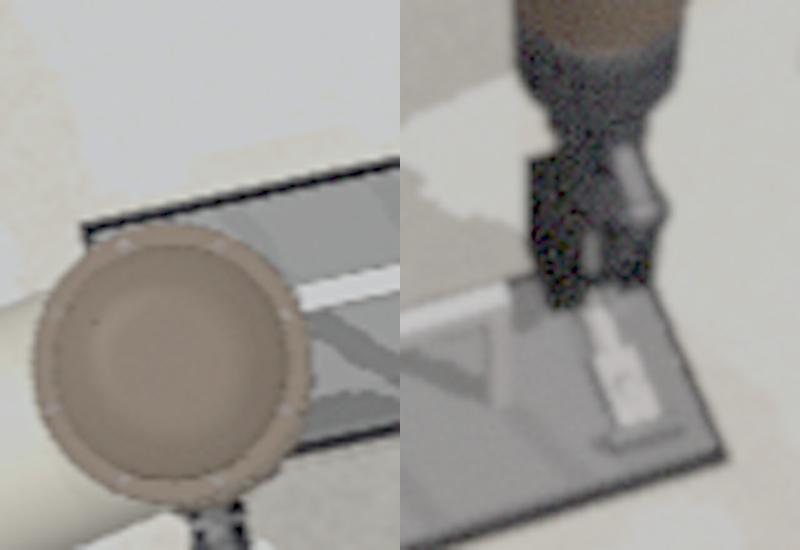

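```bash
cat > lat.py <<'E'
import pickle,sys
from fit import *
f,zb,x0,y0,yaw=sys.argv[1],*map(float,sys.argv[2:6])
s=pickle.load(open(f,"rb"))["scene"]
P=[box(-22,22,-28,28,12,80),box(-22,22,-28,-12.5,0,80),box(-22,22,12.5,28,0,80),box(-22,22,-28,-7.25,0,4),box(-22,22,7.25,28,0,4)]
B=[b+[0,0,zb] for b in P]
c=proj(s,place(np.array([[0,0,zb+20.]]),(x0,y0,yaw)))[0].astype(int); roi=(c[0]-22,c[1]-8,44,26)
I=s["image"][roi[1]:roi[1]+26,roi[0]:roi[0]+44].max(2).astype(float)
for lo,hi in((15,55),(25,60),(20,75)):
    m=np.clip((hi-I)/(hi-lo),0,1)
    g=lambda q:np.sum((render(s,B,(q[0],q[1],yaw),roi)-m)**2)
    o=minimize(g,(x0,y0),method="Nelder-Mead",options=dict(initial_simplex=[(x0,y0),(x0+6,y0),(x0,y0-6)],xatol=.02,fatol=.01))
    out=[]
    for cad in((557.6,-43.3,.230),(557.6,-43.3,.222)):
        d=o.x-cad[:2]; C,S=np.cos(cad[2]),np.sin(cad[2]); out.append((round(C*d[0]+S*d[1],1),round(-S*d[0]+C*d[1],1)))
    print(o.x.round(2),round(o.fun,1),"in caddy",out)
E
python3 lat.py d1.pkl 49 502 41 .225
python3 - <<'E'
import pickle
s=pickle.load(open("d1.pkl","rb"))["scene"]["image"].max(2)
for v in range(226,246,2): print(v,s[v,308:348])
E
```

```text
[498.47  43.27] 61.4 in caddy [(np.float64(-37.8), np.float64(97.8)), (np.float64(-38.6), np.float64(97.5))]
[499.66  43.14] 53.6 in caddy [(np.float64(-36.7), np.float64(97.4)), (np.float64(-37.5), np.float64(97.1))]
[500.18  43.1 ] 52.9 in caddy [(np.float64(-36.2), np.float64(97.2)), (np.float64(-37.0), np.float64(96.9))]
226 [105 104 107 107 108 106  90  45   2   7  10   3   9   7  13   4   3  11
  13  20  25  22  11   6   5  10  10  13  20  21  23  13  17  34  83 125
 141 145 144 144]
228 [107 106 107 106 106  98  76  34   9   4   4   6   7   9   4   8  11   8
  18  36  43  31  15  12  10  13  17  17  15  13  15  14  19  51 100 137
 144 146 145 144]
230 [103 105 106 106 106 104  90  51  18   5   6   4  18   5   3  13  15   5
  18  40  44  31  16  13  14  14  19  20  16   9  10   8  29  65 111 138
 144 146 144 144]
232 [103 104 105 105 106 104  97  80  44  13   7   1   2  10  10  10   5   8
  21  38  43  33  19  11  17  14  12   7  11   3   6  12  33  78 121 140
 146 144 144 143]
234 [104 103  99  93  87  81  70  52  31  12  10   1   0  10   6  11   2   4
  16  20  25  19   8  10
[... 206 characters left out ...]
95 133 144
 144 145 145 145]
238 [141 142 130  98  63  52  52  50  48  44  30  12   9   4   7  13  12  10
  17  30  53  55  51  55  61  48  37  40  47  50  52  43  37  65 110 138
 145 144 144 145]
240 [138 132 127 108  73  52  54  52  55  49  41  19  14   4   9   9  14  12
  25  53  77  84  72  66  70  74  75  73  73  72  69  66  49  44  82 125
 141 145 144 145]
242 [101  98  94  87  67  53  53  50  50  53  54  52  41  39  43  44  40  46
  66  91 111 126 121 101  84  79  78  77  72  71  70  71  62  46  44  86
 126 140 143 143]
244 [ 89  93  91  84  64  56  53  52  56  61  70  75  77  76  76  70  63  59
  63  87 111 128 134 128 109  80  70  70  69  72  69  71  71  65  55  49
  86 124 141 144]
```

The pot hangs over the rail's bare end (scene half: foot at about (590,300), rail below it). Its fitted lateral position is about 97.3 in caddy y, so I'll nudge it +0.7 mm and lower it while watching the force.

```bash
python3 -m pendant '[[-0.0007,0,0,0,0,-0.15,0.03],[0,0,0.01,0,0,0,0.03],[0,0,0.012,0,0,0,0.03],[0,0,0,0,0,0,0.03],[0,0,0,0,0,0,0.03]]'
python3 -m pendant '[[0,0,0.002,0,0,0,0.03],[0,0,0.002,0,0,0,0.03],[0,0,0,0,0,0,0.03]]'
python3 -m pendant '[[0,0,0.002,0,0,0,0.03],[0,0,0,0,0,0,0.03]]'
python3 -m pendant '[[0,0,0.002,0,0,0,0.03],[0,0,0,0,0,0,0.03]]'
```

```text
clock: 7.4
position: [498.2, 44.3, 92.1]
ee_rot: [0.783, -0.622, -0.0, 0.0]
contact_force: [-0.1, -0.9, -1.6]
gripper_width: 43.5
grasp_force: 61.5
clock: 7.7
position: [498.2, 44.3, 88.3]
ee_rot: [0.783, -0.623, -0.0, -0.0]
contact_force: [-1.0, -0.3, -1.0]
gripper_width: 43.4
grasp_force: 61.5
clock: 7.9
position: [498.3, 44.3, 86.2]
ee_rot: [0.783, -0.623, 0.0, 0.0]
contact_force: [-0.0, -0.2, -1.1]
gripper_width: 43.8
grasp_force: 61.5
clock: 8.1
position: [498.3, 44.2, 84.1]
ee_rot: [0.783, -0.623, -0.0, 0.0]
contact_force: [0.3, -0.3, -2.5]
gripper_width: 43.4
grasp_force: 61.5
```

```bash
python3 -m pendant '[[0,0,0.002,0,0,0,0.03],[0,0,0,0,0,0,0.03]]'
python3 -m pendant '[[0,0,0.0015,0,0,0,0.03],[0,0,0,0,0,0,0.03]]'
python3 -m pendant '[[0,0,0.001,0,0,0,0.03],[0,0,0,0,0,0,0.03]]'
```

```text
clock: 8.3
position: [498.2, 44.2, 82.1]
ee_rot: [0.783, -0.623, -0.0, 0.0]
contact_force: [0.5, -1.4, -2.1]
gripper_width: 43.7
grasp_force: 61.5
clock: 8.5
position: [498.2, 44.2, 80.6]
ee_rot: [0.783, -0.623, -0.0, 0.0]
contact_force: [1.1, -1.6, -3.7]
gripper_width: 43.5
grasp_force: 61.5
clock: 8.7
position: [498.2, 44.2, 79.7]
ee_rot: [0.783, -0.623, -0.0, 0.0]
contact_force: [1.3, -1.6, -2.2]
gripper_width: 43.1
grasp_force: 61.5
```

```bash
python3 - <<'E'
from bench import arm
import pickle,cv2,numpy as np
D={"scene":arm.get_image("scene")}; pickle.dump(D,open("d2.pkl","wb"))
c=cv2.resize(D["scene"]["image"][180:290,280:400,::-1],None,fx=5,fy=5,interpolation=cv2.INTER_CUBIC)
cv2.imwrite("pics/h2.png",np.clip(255*(c/255.)**.45,0,255).astype('uint8'))
E
python3 lat.py d2.pkl 14 501 44 .23; python3 go.py 499.5 44 80 192.9
```

```text
[497.49  44.05] 52.7 in caddy [(np.float64(-38.6), np.float64(98.8)), (np.float64(-39.4), np.float64(98.4))]
[498.88  43.9 ] 47.2 in caddy [(np.float64(-37.3), np.float64(98.3)), (np.float64(-38.1), np.float64(98.0))]
[499.29  43.86] 49.2 in caddy [(np.float64(-36.9), np.float64(98.2)), (np.float64(-37.7), np.float64(97.9))]
t 8.75 pos [498.2  44.2  79.7] F [ 0.5 -0.8 -2.1] w 43.3 g 61.5
shift [ 0.49 -1.19 -0.28] turn [ 0.01 -0.    0.09]
```

View pics/h2.png

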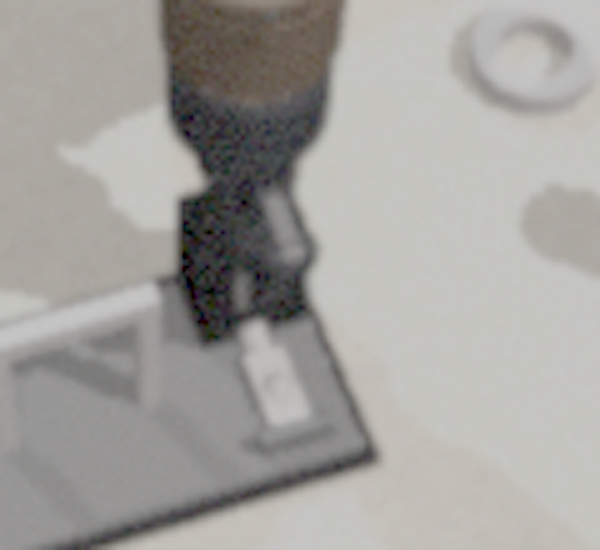

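The scene crop shows the pot on the bare rib at about (245,320), just short of the T head (275,390). There's no contact load, so it isn't jammed. I'll slide it along caddy +x, which is tool -y.

```bash
python3 -m pendant '[[0,-0.004,0,0,0,0,0.03],[0,-0.004,0,0,0,0,0.03],[0,-0.004,0,0,0,0,0.03],[0,0,0,0,0,0,0.03]]'
python3 -m pendant '[[0,-0.003,0,0,0,0,0.03],[0,-0.003,0,0,0,0,0.03],[0,0,0,0,0,0,0.03]]'
python3 -m pendant '[[0,-0.003,0,0,0,0,0.03],[0,-0.003,0,0,0,0,0.03],[0,-0.003,0,0,0,0,0.03],[0,0,0,0,0,0,0.03]]'; python3 go.py 499.5 44 80 192.9
```

```text
clock: 9.15
position: [510.9, 47.2, 79.8]
ee_rot: [0.783, -0.623, 0.0, -0.0]
contact_force: [0.9, -2.1, -1.8]
gripper_width: 43.4
grasp_force: 61.4
clock: 9.45
position: [516.4, 48.5, 79.8]
ee_rot: [0.783, -0.623, 0.0, -0.0]
contact_force: [-0.1, -1.9, -1.5]
gripper_width: 43.3
grasp_force: 61.5
clock: 9.85
position: [525.3, 50.6, 79.9]
ee_rot: [0.783, -0.622, 0.0, -0.0]
contact_force: [0.3, -0.6, -1.5]
gripper_width: 43.1
grasp_force: 61.4
t 9.85 pos [525.3  50.6  79.9] F [ 0.3 -0.6 -1.5] w 43.1 g 61.4
shift [ 0.61 26.67 -0.12] turn [-0.07 -0.    0.1 ]
```

```bash
python3 -m pendant '[[0,-0.003,0,0,0,0,0.03],[0,-0.003,0,0,0,0,0.03],[0,0,0,0,0,0,0.03]]'
python3 -m pendant '[[0,-0.003,0,0,0,0,0.03],[0,-0.003,0,0,0,0,0.03],[0,0,0,0,0,0,0.03]]'
python3 -m pendant '[[0,-0.003,0,0,0,0,0.03],[0,-0.003,0,0,0,0,0.03],[0,0,0,0,0,0,0.03]]'; python3 go.py 499.5 44 80 192.9
```

```text
clock: 10.15
position: [530.4, 51.6, 79.9]
ee_rot: [0.783, -0.623, -0.0, 0.0]
contact_force: [-1.5, -2.9, 0.9]
gripper_width: 43.5
grasp_force: 61.6
clock: 10.45
position: [536.5, 52.7, 79.8]
ee_rot: [0.783, -0.623, 0.0, 0.0]
contact_force: [-0.6, -4.6, 1.0]
gripper_width: 43.5
grasp_force: 61.8
clock: 10.75
position: [542.7, 54.2, 80.0]
ee_rot: [0.783, -0.623, 0.0, -0.0]
contact_force: [-0.6, -5.1, 0.8]
gripper_width: 43.5
grasp_force: 61.8
t 10.75 pos [542.7  54.2  80. ] F [-0.6 -5.1  0.8] w 43.5 g 61.8
shift [ 0.18 44.42 -0.08] turn [-0.05 -0.03  0.1 ]
```

```bash
python3 -m pendant '[[0.0005,-0.002,0,0,0,0,0.03],[0,-0.002,0,0,0,0,0.03],[0,0,0,0,0,0,0.03]]'
python3 -m pendant '[[0,-0.002,0,0,0,0,0.03],[0,-0.001,0,0,0,0,0.03],[0,0,0,0,0,0,0.03]]'
python3 -m pendant '[[0,-0.001,0,0,0,0,0.03],[0,0,0,0,0,0,0.03]]'
python3 -m pendant '[[0,-0.001,0,0,0,0,0.03],[0,0,0,0,0,0,0.03]]'
python3 go.py 499.5 44 80 192.9
```

```text
clock: 11.05
position: [547.4, 55.1, 80.2]
ee_rot: [0.783, -0.622, 0.001, -0.001]
contact_force: [-0.6, -4.1, 0.3]
gripper_width: 43.6
grasp_force: 61.9
clock: 11.35
position: [550.5, 55.9, 80.3]
ee_rot: [0.783, -0.622, 0.001, -0.001]
contact_force: [2.0, -3.3, 0.9]
gripper_width: 43.3
grasp_force: 61.9
clock: 11.55
position: [550.9, 56.0, 80.1]
ee_rot: [0.783, -0.622, 0.001, -0.001]
contact_force: [1.6, -3.6, 0.8]
gripper_width: 43.3
grasp_force: 61.9
clock: 11.75
position: [551.3, 56.0, 79.9]
ee_rot: [0.783, -0.622, 0.0, -0.0]
contact_force: [1.1, -2.7, 0.7]
gripper_width: 43.7
grasp_force: 61.9
t 11.75 pos [551.3  56.   79.9] F [ 1.1 -2.7  0.7] w 43.7 g 61.9
shift [ 0.09 53.15 -0.16] turn [-0.03 -0.    0.1 ]
```

```bash
python3 -m pendant '[[0,-0.001,0,0,0,0,0.03],[0,0,0,0,0,0,0.03]]'
python3 -m pendant '[[0,-0.001,0,0,0,0,0.03],[0,0,0,0,0,0,0.03]]'
python3 -m pendant '[[0,-0.001,0,0,0,0,0.03],[0,0,0,0,0,0,0.03]]'
python3 go.py 499.5 44 80 192.9
```

```text
clock: 11.95
position: [551.8, 56.2, 79.7]
ee_rot: [0.783, -0.623, -0.0, 0.0]
contact_force: [-0.4, -4.0, 1.0]
gripper_width: 43.3
grasp_force: 61.9
clock: 12.15
position: [553.2, 56.5, 79.8]
ee_rot: [0.783, -0.623, 0.0, -0.0]
contact_force: [1.2, -2.5, 0.8]
gripper_width: 43.6
grasp_force: 61.8
clock: 12.35
position: [554.4, 56.9, 79.7]
ee_rot: [0.783, -0.623, 0.0, -0.0]
contact_force: [2.0, -1.9, -1.4]
gripper_width: 43.5
grasp_force: 61.6
t 12.35 pos [554.4  56.9  79.7] F [ 2.  -1.9 -1.4] w 43.5 g 61.6
shift [ 0.23 56.39 -0.4 ] turn [-0.06  0.01  0.1 ]
```

```bash
python3 -m pendant '[[0,-0.0005,0,0,0,0,0.03],[0,0,0,0,0,0,0.03]]'
python3 -m pendant '[[0,0.0015,0,0,0,0,0.03],[0,0,0,0,0,0,0.03],[0,0,0,0,0,0,0.03]]'; python3 go.py 499.5 44 80 192.9
```

```text
clock: 12.55
position: [554.5, 56.9, 79.6]
ee_rot: [0.783, -0.623, -0.0, -0.0]
contact_force: [1.2, -2.1, -1.9]
gripper_width: 43.7
grasp_force: 61.7
clock: 12.85
position: [553.2, 56.6, 79.9]
ee_rot: [0.783, -0.623, 0.0, -0.0]
contact_force: [2.2, -0.3, -1.1]
gripper_width: 43.1
grasp_force: 61.6
t 12.85 pos [553.2  56.6  79.9] F [ 2.2 -0.3 -1.1] w 43.1 g 61.6
shift [ 0.25 55.17 -0.12] turn [-0.05  0.01  0.1 ]
```

```bash
python3 -m pendant '[[0,0.001,0,0,0,0,0.03],[0,0,0,0,0,0,0.03],[0,0,0,0,0,0,0.03]]'
python3 -m pendant '[[0,0.001,0,0,0,0,0.03],[0,0,0,0,0,0,0.03],[0,0,0,0,0,0,0.03]]'; python3 go.py 499.5 44 80 192.9
```

```text
clock: 13.15
position: [552.3, 56.5, 80.0]
ee_rot: [0.783, -0.623, 0.0, -0.001]
contact_force: [2.4, 0.5, -0.7]
gripper_width: 43.1
grasp_force: 61.6
clock: 13.45
position: [551.3, 56.3, 80.0]
ee_rot: [0.783, -0.623, 0.0, -0.0]
contact_force: [2.4, 2.3, -0.5]
gripper_width: 43.1
grasp_force: 61.7
t 13.45 pos [551.3  56.3  80. ] F [ 2.4  2.3 -0.5] w 43.1 g 61.7
shift [ 3.000e-01  5.323e+01 -3.000e-02] turn [-0.06  0.02  0.1 ]
```

```bash
python3 -m pendant '[[0,-0.002,0,0,0,0,0.03],[0,-0.0015,0,0,0,0,0.03],[0,0,0,0,0,0,0.03]]'
python3 -m pendant '[[0,-0.001,0,0,0,0,0.03],[0,0,0,0,0,0,0.03]]'
python3 -m pendant '[[0,-0.001,0,0,0,0,0.03],[0,0,0,0,0,0,0.03]]'; python3 go.py 499.5 44 80 192.9
python3 - <<'E'
from bench import arm
import pickle,cv2,numpy as np
D={"scene":arm.get_image("scene")}; pickle.dump(D,open("d3.pkl","wb"))
c=cv2.resize(D["scene"]["image"][190:300,270:390,::-1],None,fx=5,fy=5,interpolation=cv2.INTER_CUBIC)
cv2.imwrite("pics/h3.png",np.clip(255*(c/255.)**.45,0,255).astype('uint8'))
E
python3 lat.py d3.pkl 14 556 57 .23
```

```text
clock: 13.75
position: [552.8, 56.4, 79.6]
ee_rot: [0.782, -0.623, -0.001, 0.002]
contact_force: [-4.4, 2.1, 3.7]
gripper_width: 43.3
grasp_force: 62.2
clock: 13.95
position: [553.2, 56.4, 79.6]
ee_rot: [0.782, -0.623, -0.002, 0.002]
contact_force: [-4.6, 1.5, 5.0]
gripper_width: 43.5
grasp_force: 62.3
clock: 14.15
position: [553.7, 56.5, 79.6]
ee_rot: [0.782, -0.623, -0.002, 0.003]
contact_force: [-6.3, 2.1, 8.0]
gripper_width: 43.5
grasp_force: 62.5
t 14.15 pos [553.7  56.5  79.6] F [-6.3  2.1  8. ] w 43.5 g 62.5
shift [ 2.00e-02  5.56e+01 -0.00e+00] turn [ 0.37 -0.01  0.05]
[550.79  55.94] 77.5 in caddy [(np.float64(16.0), np.float64(98.2)), (np.float64(15.2), np.float64(98.3))]
[552.59  55.62] 91.1 in caddy [(np.float64(17.7), np.float64(97.5)), (np.float64(16.9), np.float64(97.6))]
[553.68  55.57] 116.1 in caddy [(np.float64(18.7), np.float64(97.2)), (np.float64(17.9), np.float64(97.3))]
```

View pics/h3.png

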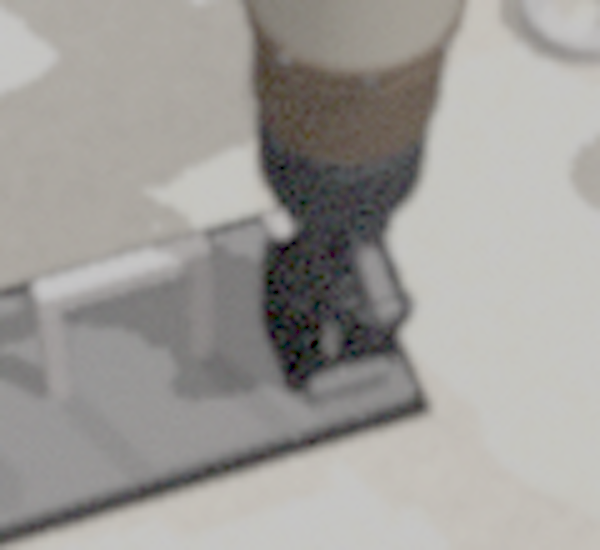

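The crop shows the pot's front face right up against the end stop at (350,380). The caddy may have slid within its 2 mm play, so I'll measure how far it moved from the stamp and handle patches.

```bash
cat > shift.py <<'E'
from bench import arm
import pickle,sys
from fit import *
D0=pickle.load(open("d0.pkl","rb")); D={n:arm.get_image(n) for n in("top","scene")}; pickle.dump(D,open(sys.argv[1],"wb"))
cad=(556,-43,.228)
for n in D:
    d=D[n]
    for name,pt,h in(("stamp",(0,-98,60),11),("handleR",(0,-30,110),10),("tray far corner",(67,-137,12),10)):
        q=np.array([pt],float); c=proj(d,place(q,cad))[0]
        J=np.c_[(proj(d,place(q+[5,0,0],cad))[0]-c)/5,(proj(d,place(q+[0,5,0],cad))[0]-c)/5]
        c=c.round().astype(int); sl=np.s_[c[1]-h:c[1]+h,c[0]-h:c[0]+h]
        g=lambda im:cv2.cvtColor(im,cv2.COLOR_RGB2GRAY)[sl].astype(np.float32)
        if name=="stamp": g=lambda im:(im[sl][...,0].astype(np.float32)-im[sl][...,2])
        W=np.eye(2,3,dtype=np.float32)
        try: cc,W=cv2.findTransformECC(g(D0[n]["image"]),g(d["image"]),W,cv2.MOTION_TRANSLATION,(3,200,1e-5))
        except cv2.error as e: print(n,name,"ecc failed");continue
        print(n,name,"px",W[:,2].round(2),"caddy mm",np.linalg.solve(J,W[:,2]).round(2),"cc",round(cc,3))
E
python3 shift.py d4.pkl
```

```text
top stamp px [-0.34  0.04] caddy mm [0.07 0.79] cc 0.999
top handleR px [-0.5   0.26] caddy mm [-0.33  1.21] cc 0.904
top tray far corner px [-0.23 -0.07] caddy mm [0.3  0.52] cc 0.983
scene stamp px [ 0.28 -0.31] caddy mm [-0.58  0.85] cc 0.999
scene handleR px [0.03 0.49] caddy mm [ 1.27 -0.32] cc 0.812
scene tray far corner px [0.37 0.08] caddy mm [0.49 0.77] cc 0.976
```

```bash
python3 -m pendant '[[0,0.0015,-0.0003,0,0,0,0.03],[0,0,0,0,0,0,0.03],[0,0,0,0,0,0,0.03]]'; python3 go.py 499.5 44 80 192.9
python3 -m pendant '[[0,0.001,-0.0002,0,0,0,0.03],[0,0,0,0,0,0,0.03],[0,0,0,0,0,0,0.03]]'; python3 go.py 499.5 44 80 192.9
```

```text
clock: 14.6
position: [554.3, 56.7, 79.6]
ee_rot: [0.782, -0.623, -0.0, 0.0]
contact_force: [-1.7, 2.0, -0.8]
gripper_width: 43.6
grasp_force: 61.8
t 14.6 pos [554.3  56.7  79.6] F [-1.7  2.  -0.8] w 43.6 g 61.8
shift [ 0.06 56.29 -0.34] turn [0.08 0.01 0.07]
clock: 14.9
position: [554.2, 56.8, 80.1]
ee_rot: [0.783, -0.623, 0.0, -0.0]
contact_force: [0.0, 1.3, -3.0]
gripper_width: 43.2
grasp_force: 61.6
t 14.9 pos [554.2  56.8  80.1] F [ 0.   1.3 -3. ] w 43.2 g 61.6
shift [1.30e-01 5.62e+01 5.00e-02] turn [-0.03  0.01  0.08]
```

```bash
python3 -m pendant '[[0,0,0,0,0,0,0.07],[0,0,0,0,0,0,0.07],[0,0,0,0,0,0,0.07],[0,0,0,0,0,0,0.07],[0,0,0,0,0,0,0.07],[0,0,-0.02,0,0,0,0.07],[0,0,-0.04,0,0,0,0.07],[0,0,-0.04,0,0,0,0.07],[0,0,-0.04,0,0,0,0.07],[0,0,-0.04,0,0,0,0.07]]'
python3 -m pendant '[[0.04,0,0,0,0,0,0.07],[0.04,0,0,0,0,0,0.07],[0.04,0,0,0,0,0,0.07],[0.04,0,0,0,0,0,0.07],[0.04,0,0,0,0,0,0.07],[0.04,0,0,0,0,0,0.07],[0.04,0,0,0,0,0,0.07],[0,0,0,0,0,0,0.07],[0,0,0,0,0,0,0.07]]'
python3 shift.py d5.pkl
python3 - <<'E'
import pickle
from fit import *
D=pickle.load(open("d5.pkl","rb"))
def prep(im,x,y,w,h,s):
    c=cv2.resize(im[y:y+h,x:x+w,::-1],None,fx=s,fy=s,interpolation=cv2.INTER_CUBIC)
    return np.clip(255*(c/255.)**.45,0,255).astype('uint8')
cv2.imwrite("pics/h4.png",np.hstack([prep(D["top"]["image"],275,185,80,110,5),prep(D["scene"]["image"],290,200,80,110,5)]))
B=[box(-22,22,-28,28,14,94)]
P=[b+[0,0,14] for b in [box(-22,22,-28,28,12,80),box(-22,22,-28,-12.5,0,80),box(-22,22,12.5,28,0,80)]]
for n,cad in(("top",(553.8,-41.7,.225)),("scene",(557.6,-43.3,.228))):
    d=D[n]; p0=place(np.array([[20,98,50.]]),cad)[0]; c=proj(d,[p0])[0].astype(int); roi=(c[0]-26,c[1]-26,52,52)
    I=d["image"][roi[1]:roi[1]+52,roi[0]:roi[0]+52].max(2).astype(float)
    m=np.clip((55-I)/35,0,1); k,l,st,_=cv2.connectedComponentsWithStats((m>.6).astype(np.uint8)); 
    b=(l==l[20:32,20:32][m[20:32,20:32]>.6][0]).astype(np.uint8); m*=cv2.dilate(b,np.ones((3,3)))
    ring=cv2.dilate(render(d,B,(p0[0],p0[1],.228),roi),np.ones((7,7)))>0; m*=ring
    f,e=fit([(d,m,roi)],P,(p0[0],p0[1],.228),(4,4,.06)); dd=f[:2]-cad[:2]; C,S=np.cos(cad[2]),np.sin(cad[2])
    print(n,f.round(3),round(e,1),"in caddy",round(C*dd[0]+S*dd[1],1),round(-S*dd[0]+C*dd[1],1))
E
```

```text
clock: 15.9
position: [553.6, 56.5, 262.1]
ee_rot: [0.783, -0.623, 0.0, -0.0]
contact_force: [0.6, 1.0, -0.8]
gripper_width: 70.2
grasp_force: 0.0
clock: 16.8
position: [616.5, -217.1, 259.6]
ee_rot: [0.782, -0.623, -0.001, 0.0]
contact_force: [-0.8, 0.4, -0.2]
gripper_width: 69.9
grasp_force: 0.0
top stamp ecc failed
top handleR ecc failed
top tray far corner ecc failed
scene stamp px [ 0.26 -0.29] caddy mm [-0.54  0.79] cc 0.999
scene handleR px [ 0.32 -0.12] caddy mm [-0.06  0.79] cc 0.962
scene tray far corner px [0.35 0.07] caddy mm [0.46 0.74] cc 0.972
top [5.51067e+02 6.10660e+01 2.24000e-01] 20.4 in caddy 20.3 100.8
scene [5.5763e+02 5.4925e+01 1.8900e-01] 51.4 in caddy 22.2 95.7
```

View pics/h4.png

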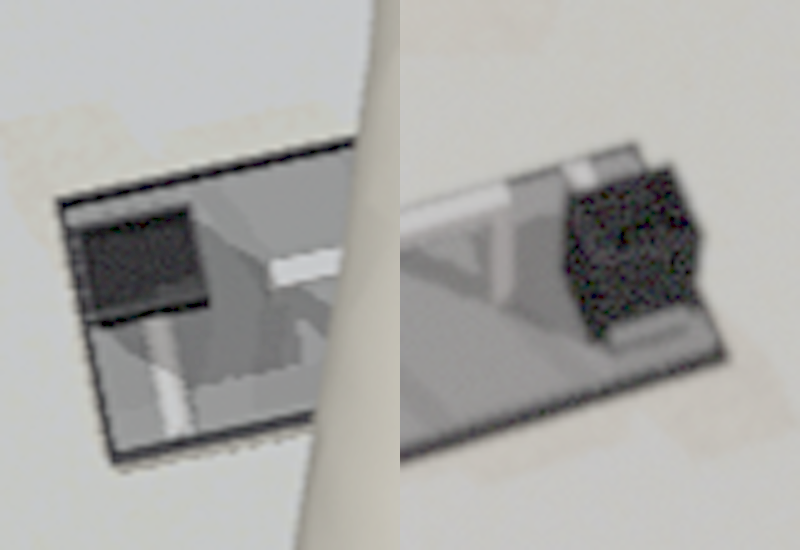

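The pot stands on the rail with its front at the end stop in both halves, at (140,210) and (650,330), and the bare rib runs free behind it. The top-view fit gives caddy x = 20.3, and the force signature fits a click, so I treat it as seated. Next is the handle.

```bash
python3 go.py 556.6 -43.2 112 192.9
```

```text
t 16.9 pos [ 616.6 -215.6  260.3] F [-0.1  0.3  0.9] w 70.3 g 0.0
shift [-181.41   19.62  148.32] turn [0.02 0.02 0.12]
```

```bash
python3 -m pendant '[[-0.03,0.0033,0,0,0,0,0.07],[-0.03,0.0033,0,0,0,0,0.07],[-0.03,0.0033,0,0,0,0,0.07],[-0.03,0.0033,0,0,0,0,0.07],[-0.03,0.0033,0,0,0,0,0.07],[-0.0314,0.0033,0,0,0,0,0.07],[0,0,0.03,0,0,0,0.07],[0,0,0.03,0,0,0,0.07],[0,0,0.02,0,0,0,0.07],[0,0,0,0,0,0,0.07],[0,0,0,0,0,0,0.07]]'; python3 go.py 556.6 -43.2 112 192.9
python3 - <<'E'
from bench import arm
import cv2,numpy as np
c=cv2.resize(arm.get_image("scene")["image"][150:310,220:380,::-1],None,fx=3.7,fy=3.7,interpolation=cv2.INTER_CUBIC)
cv2.imwrite("pics/h5.png",np.clip(255*(c/255.)**.45,0,255).astype('uint8'))
E
```

```text
clock: 18.0
position: [557.0, -43.1, 181.2]
ee_rot: [0.783, -0.622, 0.0, -0.0]
contact_force: [0.0, 0.0, 0.8]
gripper_width: 69.8
grasp_force: 0.0
t 18.0 pos [557.  -43.1 181.2] F [0.  0.  0.8] w 69.8 g 0.0
shift [-4.000e-02  5.000e-01  6.918e+01] turn [-0.05 -0.03  0.2 ]
```

View pics/h5.png

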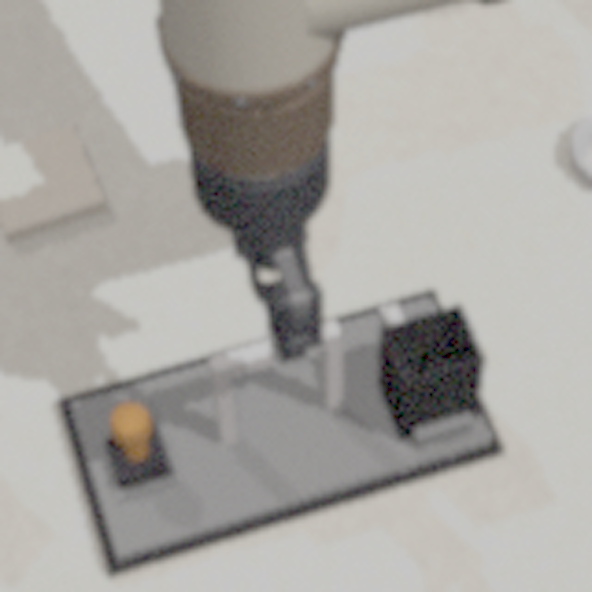

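The fingers hang over the handle bar between its posts (crop x 225 and 335), the pot is at the stop and the stamp is upright. I'll descend and close.

```bash
python3 -m pendant '[[0,0,0.02,0,0,0.2,0.07],[0,0,0.02,0,0,0,0.07],[0,0,0.02,0,0,0,0.07],[0,0,0.009,0,0,0,0.07],[0,0,0,0,0,0,0.07],[0,0,0,0,0,0,0.04],[0,0,0,0,0,0,0.025],[0,0,0,0,0,0,0.015],[0,0,0,0,0,0,0.005],[0,0,0,0,0,0,0.0],[0,0,0,0,0,0,0.0],[0,0,0,0,0,0,0.0]]'
python3 -m pendant '[[0,0,0,0,0,0,0.0],[0,0,0,0,0,0,0.0],[0,0,0,0,0,0,0.0]]'; python3 go.py 556.6 -43.2 112 192.9
```

```text
clock: 19.25
position: [557.1, -43.8, 112.1]
ee_rot: [0.782, -0.624, 0.0, -0.0]
contact_force: [-1.6, 1.2, 6.5]
gripper_width: 10.6
grasp_force: 60.3
clock: 19.55
position: [557.1, -43.9, 112.1]
ee_rot: [0.782, -0.624, 0.0, -0.0]
contact_force: [-1.1, 0.5, 5.2]
gripper_width: 11.1
grasp_force: 60.3
t 19.55 pos [557.1 -43.9 112.1] F [-1.1  0.5  5.2] w 11.1 g 60.3
shift [-0.77  0.37  0.13] turn [-0.05 -0.02 -0.07]
```

Gripped at about 12 mm. I'll lift slowly and straight: caddy z in the tray frame is 4 mm now, target about 104 mm.

```bash
python3 -m pendant '[[0,0,-0.002,0,0,0,0],[0,0,-0.003,0,0,0,0],[0,0,-0.004,0,0,0,0],[0,0,-0.005,0,0,0,0],[0,0,-0.006,0,0,0,0],[0,0,-0.007,0,0,0,0],[0,0,-0.008,0,0,0,0],[0,0,-0.008,0,0,0,0],[0,0,-0.008,0,0,0,0],[0,0,-0.008,0,0,0,0],[0,0,-0.008,0,0,0,0],[0,0,-0.008,0,0,0,0]]'
python3 -m pendant '[[0,0,-0.008,0,0,0,0],[0,0,-0.007,0,0,0,0],[0,0,-0.006,0,0,0,0],[0,0,-0.004,0,0,0,0],[0,0,-0.002,0,0,0,0],[0,0,-0.001,0,0,0,0],[0,0,0,0,0,0,0],[0,0,0,0,0,0,0],[0,0,0,0,0,0,0],[0,0,0,0,0,0,0],[0,0,0,0,0,0,0]]'; python3 go.py 556.6 -43.2 212 192.9
python3 - <<'E'
from bench import arm
import cv2,numpy as np
c=cv2.resize(arm.get_image("scene")["image"][130:310,210:390,::-1],None,fx=3.3,fy=3.3,interpolation=cv2.INTER_CUBIC)
cv2.imwrite("pics/h6.png",np.clip(255*(c/255.)**.45,0,255).astype('uint8'))
E
```

```text
clock: 20.75
position: [556.7, -43.9, 187.0]
ee_rot: [0.781, -0.624, -0.0, -0.0]
contact_force: [-0.4, -0.9, -7.7]
gripper_width: 10.6
grasp_force: 58.4
clock: 21.85
position: [556.8, -43.9, 214.2]
ee_rot: [0.781, -0.624, -0.0, 0.0]
contact_force: [0.4, -0.8, -7.1]
gripper_width: 11.1
grasp_force: 58.4
t 21.85 pos [556.8 -43.9 214.2] F [ 0.4 -0.8 -7.1] w 11.1 g 58.4
shift [-0.71  0.    2.17] turn [ 0.01  0.   -0.11]
```

View pics/h6.png

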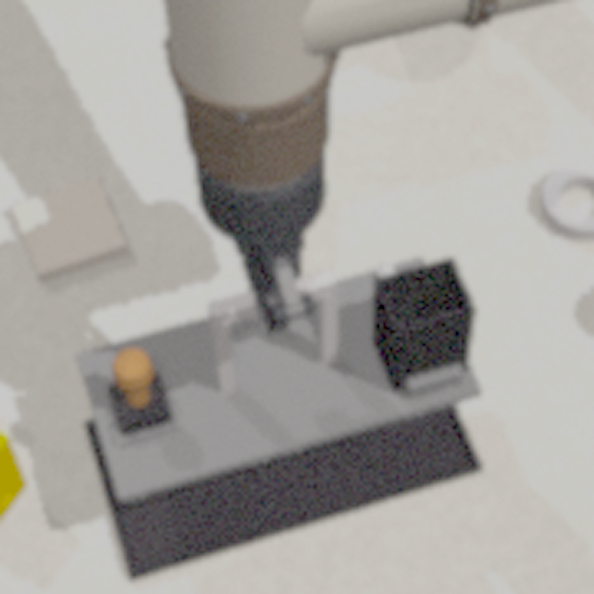

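The caddy hangs level above the empty tray, with the stamp upright at (135,390) and the pot at the end stop (425,330). The measured load of about 7 N fits the loaded caddy, so I'm handing it in.

```bash
python3 -c "
from bench import arm
print(arm.job_done())"
```

```text
the job is handed in; nothing more can be done
None
```

I handed the job in with the caddy held level by its handle about 10 cm above the tray and the stamp upright. The pot is on the rail at the end stop; I inferred the detent click from the forces and camera images, and the hand-in returned no verdict.

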